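# Open the terminal compartment of an LED driver

### The arm

A 6-joint arm with a two-finger parallel gripper is mounted at the origin on a cart in front of the work surface, level with it; the furniture and walls round the work are solid. World frame = base frame: x ahead of the robot, y to its left, z up, the work surface at z = 0. Lengths are in mm, angles in rad, forces in N, time in s.
With the tool pointing down it reaches from about 400 to 825 mm from the base axis. Payload 7 kg.
Tool frame: the origin (TCP) lies at the very end of the fingers, on their centre line; the grasp point (between the pads) lies ctrl.grip_point_offset behind it (ctrl.grip_point_offset is the distance from the TCP to the grasp point, in mm); x points along the fingers, z is the direction in which the jaws open and shut, and the axes are right-handed (so a half turn about x gives the same grasp; the last joint's range is limited). The gripper opens to 85 mm and grips with 20 to 120 N. Pads are 22 mm wide; open, the fingers measure 114 mm over their backs; the gripper's body (76 mm by 85 mm) begins 54 mm behind the grasp point. The pads swing forward as they close: fully open they stand 13 mm farther back than shut.
Start: joints at [-0.906, 0.359, 0.012, 0, -1.224, -0.288], TCP at [248.336, -627.634, 231.302] pointing down, gripper open.
Joint ranges: [-3.07, 3.07], [-1.43, 2.12], [-1.02, 1.25], [-3.03, 1.67], [-3.05, -0], [-3.03, 3.03]. Speed limits (rad/s): [2.39, 2.39, 3.01, 3.14, 3.14, 3.14].

### API

Orientations are given as a unit quaternion [x, y, z, w].
In Python, from cell import ctrl gives the robot as it stands. The module is installed in compiled form; this text tells all that it offers.
- The arm moves only by the tool step_arm, never from a script. Its argument "series" is a list of rows, each an object of numbers: "jaw": the finger opening in m, from 0 to 0.0854; "x", "y", "z": the shift along the tool's x, y, z in m; "twist": the turn about the tool's x in degrees. A call has 1 to 20 rows; each row shifts and turns the commanded pose from where the row before left it, along the tool's axes as they then stand; what a row does not reach is not made up. A row lasts 1/10 s, in which the tool goes at most 50 mm and 8.59 degrees, less where a joint would pass 70% of its speed; a pose out of reach is approached as far as the arm can. A call with a gripper value outside its range is refused whole. The fingers move at their own pace and stop on an object; "squeeze" is the grip in N (left out, the last holds). Time passes only in rows, so rows that do not move let the fingers close. It gives the time, the measured TCP pose, the force and the opening at its end, in the units of the state.
- ctrl.read_state(): the state, without advancing time (a new reading comes with each control period).
- ctrl.read_camera(name): name is "side" or "top"; returns a dict with "color" (420x560x3 uint8, blue, green, red), "camera_matrix" (3x3 intrinsics, pixels), "k1" (the pictures are not rectified: a ray, as slopes to the right and down, at radius r is drawn at 1 + k1 r^2 times it, then the intrinsics apply), "rvec" (rotation vector, rad) and "tvec" (3), from world to camera coordinates, as OpenCV has them. Camera axes: x right, y down, z forward; pixel columns grow to the right and rows downward; lengths in mm; the calibration is good to about 2 mm. A picture is of the moment at which its call begins. There is no depth.
- ctrl.hand_in(): hands the job in, once; it reports no verdict.
The state is a dict: "clock": time; "joints": joint angles; "dq": joint speeds; "effort": joint torques, N m; "tcp_pos": TCP position; "orientation": TCP orientation; "ft_force": force on the tool from outside, world axes, zero at the start; "ft_torque": the same for the moment, N m; "grip_width": finger opening in mm.
Only numpy, scipy, OpenCV 4.12 (cv2) and the standard library are available. Lean on these libraries where they do the work, as an engineer would, in place of code of your own. Each camera call takes 0.05 s, during which the arm holds its last target.

### The job

The new LED driver on the grey gear tray has to be wired. Open its terminal compartment: with the fingertips press the orange release tab in and, keeping it pressed, push the dark grey terminal cover straight out of its seat, away from the driver. Only push it, do not grip or lift it and do not force it while it is locked; leave it standing flat on the tray, clear of the driver by at least a finger's width and wholly on the tray, and leave the things lying around where they are.

Things in the scene. Friction and masses are not known exactly. Their poses are not given: they have to be found in the camera images.
- driver: White LED driver, 78 mm wide (x), top 25 mm above the bench, fixed on a grey steel tray. Origin: on the bench, on the centre line, under the joint of driver and cover. Its -y axis is outward, the way the cover comes off; z up. Driver: y = 0 to +112 mm. Seat under the cover: y = 0 to -62 mm, with rails and a green terminal block up to 22 mm above the bench.
- cover: Loose dark grey terminal cover: a hood 78 mm wide (x), 70 mm long (y), 36 mm high, 0.12 kg, open below. Origin: centre of its underside, axes as the driver's; seated, it lies at y = -35.5 mm, z = 3 mm in the driver's frame. It runs in grooves and can only slide outward (-y), freely once unlocked, 1.5 mm of play while locked; it has left the grooves after about 62 mm.
- cover_face (a point): The face to push: centre of the visible part of the cover's flat upright inner end face, which looks at the driver and tab. The point lies 32 mm above the bench; the face reaches from 25 to 39 mm above the bench and is 76 mm wide. Seated it is 0.5 mm outward of the driver's end. It moves with the cover.
- tab (a joint): Orange sprung release tab, a tongue hinged in a slot in the driver's top, 60 mm inward of the cover: 0 at rest, up to 0.14 rad as its pad is pressed down. Its hook sits behind the cover's inner edge and frees it above 0.085 rad. About 1.5 N starts it, 4 N presses it fully. Let go, it springs back and locks the cover again unless that has slid out 3 mm or more.
- tab_pad (a point): Centre of the top of the tab's ribbed orange pad, 22 mm wide (x), 24 mm long (y), 16 mm inward of the driver's end. At rest 32.5 mm above the bench, its outer end 1.2 mm higher; sinks about 6 mm fully pressed, then nearly level, still above the driver's top. 4 mm gap to the cover's face: a fingertip pressing the pad meets that face as it moves outward at the same height.
- tray_end (a point): Middle of the open outer edge of the fixed grey steel tray, on its top face 3 mm above the bench, 205 mm outward of the driver's origin. The tray is 140 mm wide with 12 mm high lips along both long sides, and reaches 128 mm inward of the driver's origin.
- screwdriver: small red screwdriver, 144 mm long, lying beside the tray; leave it alone
- marker: black marker, 135 mm long, lying beside the tray; leave it alone
- tape: yellow tape roll, 58 mm wide, 19 mm high, lying beyond the open end of the tray; leave it alone
- heat_sink: small aluminium heat sink, 45x45x18 mm, beside the tray; leave it alone
Not all that is in view belongs to the job. Of the things that look like the cover, the larger one is meant.

How it is judged (in metres and radians):
On the way, in this order (a step that is already met when the one before it is completed fails the run):
1. the tab is pressed in far enough to unlock while the cover is still seated (value of joint tab above 0.085 rad and contact force between the fingers and driver above 0.3 N and y of cover in the frame of driver above -0.0395 m), for 0.02 s.
2. the cover has been pushed half out of its grooves, flat on the tray (y of cover in the frame of driver below -0.0655 m and contact force between the fingers and cover above 0.05 N).
At the end, for the whole second after the job is handed in: The cover stands flat on the tray (within 3 mm and 0.08 rad), at rest, its origin 110 to 172 mm outward of the driver's origin (75 to 136 mm from where it was seated: at least 12 mm clear of the seat and wholly on the tray), and the tab has sprung back (y of cover in the frame of driver between -0.172 and -0.11 m and z of cover in the frame of driver below 0.006 m and angle between cover's own z axis and vertical below 0.08 rad and value of joint tab below 0.03 rad and linear speed of cover below 0.01 m/s); the robot touches nothing.
It fails at once if the cover is lifted (12 mm) or tipped (0.3 rad) (height (world z) of cover above 0.015 m or angle between cover's own z axis and vertical above 0.3 rad).
It fails at once if the cover is gripped or forced (25 N) (contact force between the fingers and cover above 25 N).
It fails at once if a thing lying around is moved by more than 20 mm (distance of any of screwdriver, marker, tape, heat_sink from where it was at the start of the episode above 0.02 m).
It also fails if it takes over 38 s, if anything falls off the work surface, if the arm or the gripper's body presses on something with over 40 N, if the wrist force passes 120 N, or if a joint passes its speed limit or range.

## Working session

There is one attempt and no reset: what is moved stays moved. The work goes in short steps, Python scripts to look and compute and a tool call to move; the robot and the scene stay as the last step left them, time stands still between calls to the robot, and variables do not carry over. Pictures are saved under pics/ and viewed, and the job is handed in when it is done.

Besides the shell and the picture viewer there is one more tool, called after ">>>" as name(argument=value, ...), one argument or row to a line, values as JSON. step_arm: Moves the arm, as the interface text tells. Its arguments: {"type":"object","properties":{"series":{"type":"array"},"squeeze":{"type":"number"}},"required":["series"]}

```bash
mkdir -p pics; python3 - <<'E'
from cell import ctrl
import cv2
s=ctrl.read_state();print(s, ctrl.grip_point_offset)
for n in("top","side"):
    c=ctrl.read_camera(n);cv2.imwrite(f"pics/{n}0.png",c["color"]);print(n,c["camera_matrix"],c["k1"],c["rvec"],c["tvec"])
E
```

```text
{'clock': 0.0, 'joints': array([-9.05888180e-01,  3.59422341e-01,  1.11017781e-02, -3.56691679e-04,
       -1.22409951e+00, -2.88111676e-01]), 'dq': array([-4.39324804e-04,  1.92859987e-04,  9.82948242e-05,  2.62300368e-04,
        2.06343687e-03, -4.32159247e-04]), 'effort': array([ 6.34676398e-04, -5.83315372e+01,  2.93431592e+01,  6.93680137e+00,
       -5.88744268e-03, -9.84425981e-06]), 'tcp_pos': array([ 248.18278737, -627.22248423,  230.35824938]), 'orientation': array([-0.58426039,  0.39725779,  0.58528212,  0.39783275]), 'ft_force': array([-0.66921885,  0.94386439,  0.27176231]), 'ft_torque': array([-0.00708248,  0.03528029,  0.00942592]), 'grip_width': 85.29134144027489} 18.700000000000003
top [[462.10367844   0.         279.75933819]
 [  0.         462.10367844 203.33323852]
 [  0.           0.           1.        ]] -0.10359353992636221 [ 2.10810906 -2.13121864  0.17613122] [ 30.41905071 518.39362993 849.2436995 ]
side [[379.98035263   0.         281.44144983]
 [  0.         379.98035263 209.43962176]
 [  0.           0.           1.        ]] -0.012194853277823338 [ 0.53570462 -2.5765967   1.38140787] [493.26657181 164.05998852 748.08149463]
```

View pics/top0.png

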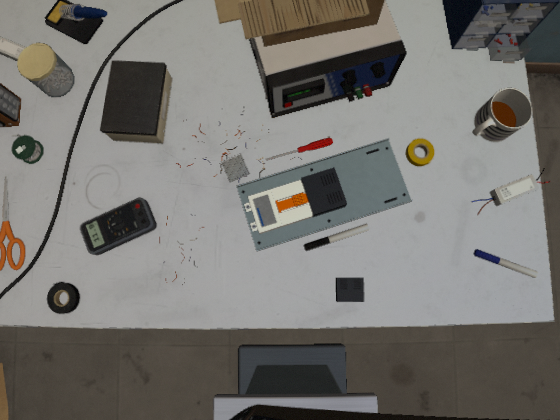

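View pics/side0.png

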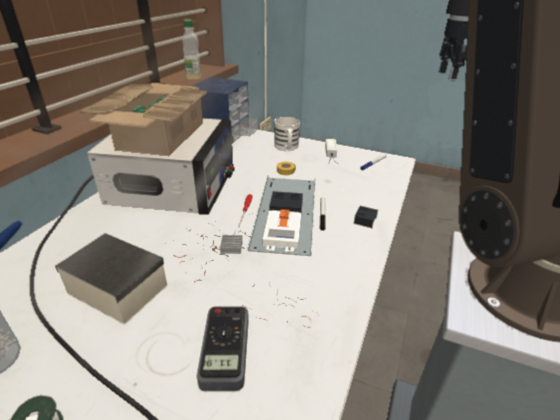

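The top view shows the tray around (325,195), with the driver at (285,205), the orange tab at (291,199), the cover at (326,192) and the open end towards the right (400,170). The tape is at (420,152). The small decoy is at (350,289). Next I'll enlarge both views.

```bash
cat > h.py <<'E'
import cv2,numpy as np
from cell import ctrl
def cam(n):
    c=ctrl.read_camera(n);c["R"]=cv2.Rodrigues(np.array(c["rvec"],float))[0];c["t"]=np.array(c["tvec"],float).reshape(3);c["D"]=np.array([c["k1"],0,0,0.]);return c
def rays(c,uv):
    p=cv2.undistortPoints(np.array(uv,float).reshape(-1,1,2),c["camera_matrix"],c["D"]).reshape(-1,2)
    d=np.c_[p,np.ones(len(p))]@c["R"];return -c["R"].T@c["t"],d
def plane(c,uv,z):
    o,d=rays(c,uv);return o+d*((z-o[2])/d[:,2])[:,None]
def proj(c,P):
    return cv2.projectPoints(np.array(P,float).reshape(-1,1,3),np.array(c["rvec"],float),c["t"],c["camera_matrix"],c["D"])[0].reshape(-1,2)
def tri(ca,ua,cb,ub):
    o1,d1=rays(ca,ua);o2,d2=rays(cb,ub);out=[]
    for a,b in zip(d1,d2):
        s=np.linalg.lstsq(np.c_[a,-b],o2-o1,rcond=None)[0];p=o1+a*s[0];q=o2+b*s[1];out.append(np.r_[(p+q)/2,np.linalg.norm(p-q)])
    return np.array(out)
def crop(c,x0,y0,x1,y1,k,fn):
    cv2.imwrite(fn,cv2.resize(c["color"][y0:y1,x0:x1],None,fx=k,fy=k,interpolation=cv2.INTER_CUBIC))
E
python3 - <<'E'
from h import *
t=cam("top");s=cam("side")
crop(t,230,130,420,260,4,"pics/t1.png");crop(s,240,165,340,265,6,"pics/s1.png")
for c in(t,s):
    hsv=cv2.cvtColor(c["color"],cv2.COLOR_BGR2HSV)
    m=cv2.inRange(hsv,(5,150,120),(20,255,255))
    for k in cv2.findContours(m,0,2)[0]:
        if cv2.contourArea(k)>20: print(cv2.contourArea(k),cv2.minAreaRect(k),cv2.boxPoints(cv2.minAreaRect(k)).round(1).tolist())
E
```

```text
652.5 ((12.0, 245.0), (48.0, 24.0), 90.0) [[-0.0, 221.0], [24.0, 221.0], [24.0, 269.0], [0.0, 269.0]]
264.5 ((291.6499938964844, 201.4499969482422), (10.751741409301758, 30.674091339111328), 71.56504821777344) [[275.3999938964844, 201.1999969482422], [304.5, 191.5], [307.8999938964844, 201.6999969482422], [278.79998779296875, 211.39999389648438]]
94.5 ((283.2973327636719, 217.21621704101562), (7.562353610992432, 16.439899444580078), 9.462321281433105) [[278.20001220703125, 224.6999969482422], [280.8999938964844, 208.5], [288.3999938964844, 209.6999969482422], [285.70001220703125, 225.89999389648438]]
```

```bash
sleep 1
```

```text
(no output)
```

View pics/t1.png

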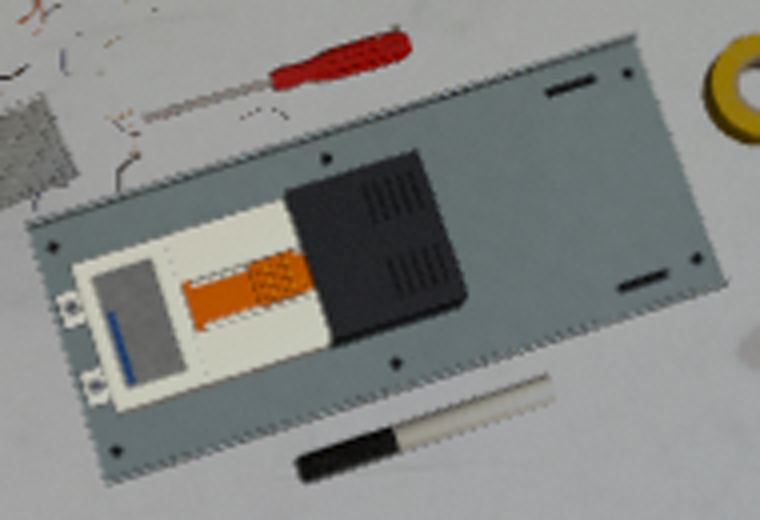

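View pics/s1.png

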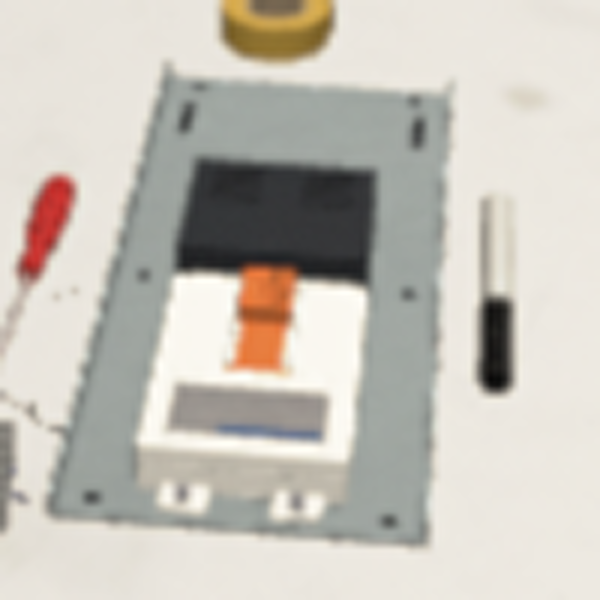

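```bash
python3 - <<'E'
from h import *
np.set_printoptions(precision=1,suppress=True)
t=cam("top");s=cam("side")
print("cams",-t["R"].T@t["t"],-s["R"].T@s["t"])
T=lambda a:(np.array(a)+.5)/4-.5+[230,130]
S=lambda a:(np.array(a)+.5)/6-.5+[240,165]
tray=T([[28,222],[108,485],[725,285],[635,38]]);print("tray z3",plane(t,tray,3))
trs=S([[50,515],[425,543],[448,93],[167,75]])
print("tray tri",tri(t,tray,s,trs))
cov=T([[418,150],[465,292],[332,343],[287,192]]);cs=S([[197,160],[376,170],[368,262],[180,250]])
print("cov tri",tri(t,cov,s,cs)); print("cov z39",plane(t,cov,39))
drv=T([[73,265],[120,411]]);ds=S([[138,440],[352,462]])
print("drv tri",tri(t,drv,s,ds),plane(t,drv,25))
pad=T([[249,265],[263,303],[314,290],[300,250]]);ps=S([[240,312],[292,320],[296,268],[244,266]])
print("pad tri",tri(t,pad,s,ps),plane(t,pad,32.5))
E
```

```text
cams [357.2  12.  929. ] [258.7 684.4 542.8]
tray z3 [[ 566.   113.8    3. ]
 [ 430.5   72.7    3. ]
 [ 528.6 -243.1    3. ]
 [ 661.  -203.9    3. ]]
tray tri [[ 567.1  114.3    0.     0.8]
 [ 433.3   73.4    1.1    5.3]
 [ 531.6 -242.6    2.6    6. ]
 [ 663.8 -203.9    1.1    4.3]]
cov tri [[ 594.7  -83.7   36.2    3.9]
 [ 521.3 -104.4   38.7    2.6]
 [ 498.6  -38.4   37.6    5.8]
 [ 573.7  -18.1   35.2    2.8]]
cov z39 [[ 592.   -83.8   39. ]
 [ 520.  -104.6   39. ]
 [ 495.6  -38.9   39. ]
 [ 571.4  -18.4   39. ]]
drv tri [[540.9  89.3  25.    4.5]
 [466.8  65.8  22.3   2.8]] [[538.7  88.7  25. ]
 [465.1  65.3  25. ]]
pad tri [[538.7   1.2  27.    3.1]
 [519.6  -5.6  24.5   2.4]
 [526.2 -30.3  31.8   6. ]
 [546.4 -23.8  31.1   5.6]] [[536.1   0.9  32.5]
 [516.9  -5.7  32.5]
 [523.1 -31.   32.5]
 [543.4 -24.5  32.5]]
```

Triangulated cover corners come out at z 35–39 (39 expected), and the tray measures 331 × 140 (333 × 140 expected). The pad centre agrees with the text to about 2 mm. Next I'll compute the approach in tool axes.

```bash
cat >> h.py <<'E'
from scipy.spatial.transform import Rotation as Ro
u=np.array([.2935,-.956,0]);u/=np.linalg.norm(u);w=np.array([-u[1],u[0],0]);O=np.array([535.4,-28.3,0])
def st():
    s=ctrl.read_state();R=Ro.from_quat(s["orientation"]).as_matrix();p=np.array(s["tcp_pos"]);d=p-O
    print("t %.2f"%s["clock"],"tcp",p.round(1),"out %.1f across %.1f z %.1f"%(d@u,d@w,p[2]),"F out %.2f ac %.2f z %.2f"%(s["ft_force"]@u,s["ft_force"]@w,s["ft_force"][2]),"w",round(s["grip_width"],1))
    return s,R,p
E
python3 - <<'E'
from h import *
s,R,p=st();print(R.round(3))
for sg in(1,-1):
    z=sg*w; x=np.array([0,0,-1.]);y=np.cross(z,x);G=np.c_[x,y,z]
    rv=Ro.from_matrix(R.T@G).as_rotvec(degrees=True);print("rot tool axes",rv.round(2),"j6",s["joints"][5])
    for out,z_ in((-16,60),):
        print("move tool",(G.T@(O+out*u+[0,0,z_]-p)).round(1), "u in tool",(G.T@u).round(2))
E
```

```text
t 0.30 tcp [ 248.3 -627.5  231. ] out 488.6 across -450.3 z 231.0 F out -0.37 ac -0.21 z -1.01 w 85.4
[[-0.    -0.93  -0.368]
 [ 0.    -0.368  0.93 ]
 [-1.     0.     0.001]]
rot tool axes [ 9.452e+01  2.000e-02 -3.000e-02] j6 -0.2880850615585853
move tool [171.  504.6 450.3] u in tool [ 0. -1.  0.]
rot tool axes [-8.548e+01  3.000e-02  2.000e-02] j6 -0.2880850615585853
move tool [ 171.  -504.6 -450.3] u in tool [ 0.  1. -0.]
```

>>> step_arm(
  series=[
    {"twist":-8.55,"jaw":0},
    {"twist":-8.55,"jaw":0},
    {"twist":-8.55,"jaw":0},
    {"twist":-8.55,"jaw":0},
    {"twist":-8.55,"jaw":0},
    {"twist":-8.55,"jaw":0},
    {"twist":-8.55,"jaw":0},
    {"twist":-8.55,"jaw":0},
    {"twist":-8.55,"jaw":0},
    {"twist":-8.55,"jaw":0},
    {},
  ],
  squeeze=20,
)

```text
invalid input
```

>>> step_arm(
  series=[
    {"y":-0.028,"z":-0.025},
    {"y":-0.028,"z":-0.025},
    {"y":-0.028,"z":-0.025},
    {"y":-0.028,"z":-0.025},
    {"y":-0.028,"z":-0.025},
    {"y":-0.028,"z":-0.025},
    {"y":-0.028,"z":-0.025},
    {"y":-0.028,"z":-0.025},
    {"y":-0.028,"z":-0.025},
    {"y":-0.028,"z":-0.025},
    {"y":-0.028,"z":-0.025},
    {"y":-0.028,"z":-0.025},
    {"y":-0.028,"z":-0.025},
    {"y":-0.028,"z":-0.025},
    {"y":-0.028,"z":-0.025},
    {"y":-0.028,"z":-0.025},
    {"y":-0.028,"z":-0.025},
    {"y":-0.0286,"z":-0.0253},
    {},
    {},
  ],
)

```text
invalid input
```

```bash
python3 - <<'E'
from h import *
s,R,p=st();print(R.round(3))
x=np.array([0,0,-1.]);z=-w;G=np.c_[x,np.cross(z,x),z]
print(Ro.from_matrix(R.T@G).as_rotvec(degrees=True).round(2),(R.T@(O-16*u+[0,0,60]-p)).round(1))
E
```

```text
t 0.30 tcp [ 248.3 -627.5  231. ] out 488.6 across -450.3 z 231.0 F out -0.37 ac -0.21 z -1.01 w 85.4
[[-0.    -0.93  -0.368]
 [ 0.    -0.368  0.93 ]
 [-1.     0.     0.001]]
[-8.548e+01  3.000e-02  2.000e-02] [ 171.2 -488.7  467.4]
```

Both calls were refused and nothing moved. My guess is the empty rows, so I'll give every row all its keys.

>>> step_arm(
  series=[
    {"jaw":0,"x":0,"y":0,"z":0,"twist":-8.55},
    {"jaw":0,"x":0,"y":0,"z":0,"twist":-8.55},
  ],
  squeeze=20,
)

```text
clock: 0.5
tcp_pos: [248.3, -627.6, 231.2]
orientation: [-0.638, 0.304, 0.638, 0.304]
ft_force: [-0.7, 0.0, 0.2]
grip_width: 59.3
```

>>> step_arm(
  series=[
    {"jaw":0,"twist":-8.55},
    {"jaw":0,"twist":-8.55},
    {"jaw":0,"twist":-8.55},
    {"jaw":0,"twist":-8.55},
    {"jaw":0,"twist":-8.55},
    {"jaw":0,"twist":-8.55},
    {"jaw":0,"twist":-8.55},
    {"jaw":0,"twist":-8.55},
    {"jaw":0,"twist":0},
  ],
)

```text
invalid input
```

```bash
python3 - <<'E'
from h import *
s,R,p=st();print(R.round(3))
x=np.array([0,0,-1.]);z=-w;G=np.c_[x,np.cross(z,x),z]
print(Ro.from_matrix(R.T@G).as_rotvec(degrees=True).round(2),(R.T@(O-16*u+[0,0,60]-p)).round(1))
E
```

```text
t 0.50 tcp [ 248.3 -627.6  231.2] out 488.6 across -450.3 z 231.2 F out -0.23 ac -0.63 z 0.24 w 59.3
[[-0.    -0.777 -0.63 ]
 [ 0.    -0.63   0.777]
 [-1.    -0.     0.   ]]
[-6.805e+01  1.000e-02  1.000e-02] [ 171.3 -606.3  299.6]
```

>>> step_arm(
  series=[
    {"jaw":0,"x":0,"y":0,"z":0,"twist":-8.5},
    {"jaw":0,"x":0,"y":0,"z":0,"twist":-8.5},
    {"jaw":0,"x":0,"y":0,"z":0,"twist":-8.5},
    {"jaw":0,"x":0,"y":0,"z":0,"twist":-8.5},
    {"jaw":0,"x":0,"y":0,"z":0,"twist":-8.5},
    {"jaw":0,"x":0,"y":0,"z":0,"twist":-8.5},
    {"jaw":0,"x":0,"y":0,"z":0,"twist":-8.5},
    {"jaw":0,"x":0,"y":0,"z":0,"twist":-8.5},
    {"jaw":0,"x":0,"y":0,"z":0,"twist":0},
  ],
)

```text
clock: 1.4
tcp_pos: [248.4, -627.6, 231.2]
orientation: [-0.699, -0.103, 0.7, -0.103]
ft_force: [0.1, 0.5, -0.1]
grip_width: 0.1
```

```bash
python3 - <<'E'
from h import *
s,R,p=st();print(R.round(3))
x=np.array([0,0,-1.]);z=-w;G=np.c_[x,np.cross(z,x),z]
print(Ro.from_matrix(R.T@G).as_rotvec(degrees=True).round(2),(R.T@(O-16*u+[0,0,60]-p)).round(1))
E
```

```text
t 1.40 tcp [ 248.4 -627.6  231.2] out 488.6 across -450.3 z 231.2 F out -0.45 ac 0.26 z -0.12 w 0.1
[[-0.     0.289 -0.957]
 [ 0.    -0.957 -0.289]
 [-1.    -0.     0.   ]]
[-0.25  0.    0.01] [ 171.3 -506.6 -448.1]
```

>>> step_arm(
  series=[
    {"jaw":0,"x":0.005,"y":-0.0281,"z":-0.0249,"twist":0},
    {"jaw":0,"x":0.005,"y":-0.0281,"z":-0.0249,"twist":0},
    {"jaw":0,"x":0.005,"y":-0.0281,"z":-0.0249,"twist":0},
    {"jaw":0,"x":0.005,"y":-0.0281,"z":-0.0249,"twist":0},
    {"jaw":0,"x":0.005,"y":-0.0281,"z":-0.0249,"twist":0},
    {"jaw":0,"x":0.005,"y":-0.0281,"z":-0.0249,"twist":0},
    {"jaw":0,"x":0.005,"y":-0.0281,"z":-0.0249,"twist":0},
    {"jaw":0,"x":0.005,"y":-0.0281,"z":-0.0249,"twist":0},
    {"jaw":0,"x":0.005,"y":-0.0281,"z":-0.0249,"twist":0},
    {"jaw":0,"x":0.005,"y":-0.0281,"z":-0.0249,"twist":0},
    {"jaw":0,"x":0.005,"y":-0.0281,"z":-0.0249,"twist":0},
    {"jaw":0,"x":0.005,"y":-0.0281,"z":-0.0249,"twist":0},
    {"jaw":0,"x":0.005,"y":-0.0281,"z":-0.0249,"twist":0},
    {"jaw":0,"x":0.005,"y":-0.0281,"z":-0.0249,"twist":0},
    {"jaw":0,"x":0.005,"y":-0.0281,"z":-0.0249,"twist":0},
    {"jaw":0,"x":0.005,"y":-0.0281,"z":-0.0249,"twist":0},
    {"jaw":0,"x":0.005,"y":-0.0281,"z":-0.0249,"twist":0},
    {"jaw":0,"x":0.005,"y":-0.0281,"z":-0.0249,"twist":0},
    {"jaw":0,"x":0,"y":0,"z":0,"twist":-0.2},
    {"jaw":0,"x":0,"y":0,"z":0,"twist":0},
  ],
)

```text
clock: 3.4
tcp_pos: [532.4, -13.7, 141.0]
orientation: [-0.699, -0.103, 0.7, -0.103]
ft_force: [-0.5, -0.1, -0.3]
grip_width: 0.0
```

```bash
python3 - <<'E'
from h import *
s,R,p=st()
x=np.array([0,0,-1.]);z=-w;G=np.c_[x,np.cross(z,x),z]
print(Ro.from_matrix(R.T@G).as_rotvec(degrees=True).round(2),(R.T@(O-16*u+[0,0,60]-p)).round(1))
E
```

```text
t 3.40 tcp [532.4 -13.7 141. ] out -14.8 across 1.4 z 141.0 F out -0.05 ac -0.46 z -0.32 w 0.0
[-0.28  0.05  0.  ] [81.  -1.2  1.3]
```

>>> step_arm(
  series=[
    {"jaw":0,"x":0.03,"y":-0.0012,"z":0.0013,"twist":-0.3},
    {"jaw":0,"x":0.03,"y":0,"z":0,"twist":0},
    {"jaw":0,"x":0.02,"y":0,"z":0,"twist":0},
    {"jaw":0,"x":0.015,"y":0,"z":0,"twist":0},
    {"jaw":0,"x":0,"y":0,"z":0,"twist":0},
    {"jaw":0,"x":0,"y":0,"z":0,"twist":0},
  ],
)

```text
clock: 4.0
tcp_pos: [530.8, -14.4, 46.8]
orientation: [-0.699, -0.105, 0.699, -0.105]
ft_force: [-0.2, -0.4, 1.7]
grip_width: 0.3
```

```bash
python3 - <<'E'
from h import *
s,R,p=st()
t=cam("top");c=cam("side")
crop(t,230,130,420,260,4,"pics/t2.png");crop(c,240,165,340,265,6,"pics/s2.png")
for k in(t,c):print(proj(k,[p,p+11*u,p+15*w,p-15*w]).round(1).tolist())
E
```

```text
t 4.00 tcp [530.8 -14.4  46.8] out -14.6 across -0.4 z 46.8 F out 0.27 ac -0.33 z 1.74 w 0.3
[[299.8, 197.0], [305.2, 195.3], [297.5, 189.9], [302.2, 204.3]]
[[286.0, 207.3], [286.5, 204.7], [279.7, 206.8], [292.4, 207.7]]
```

View pics/t2.png

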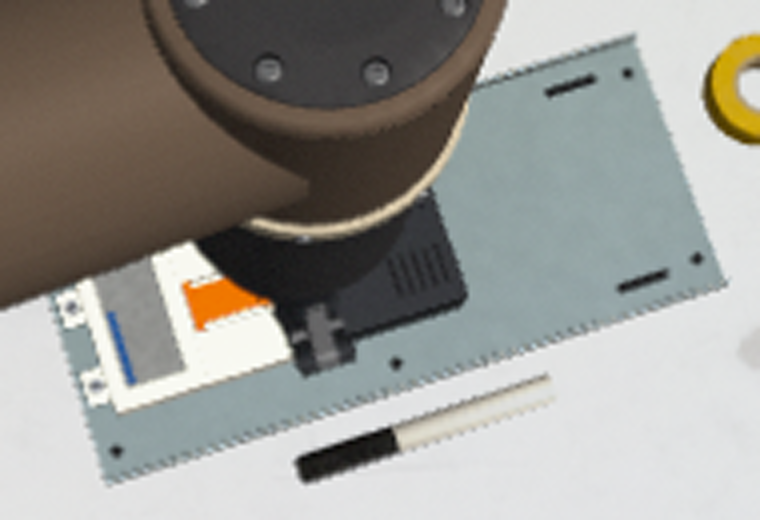

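View pics/s2.png

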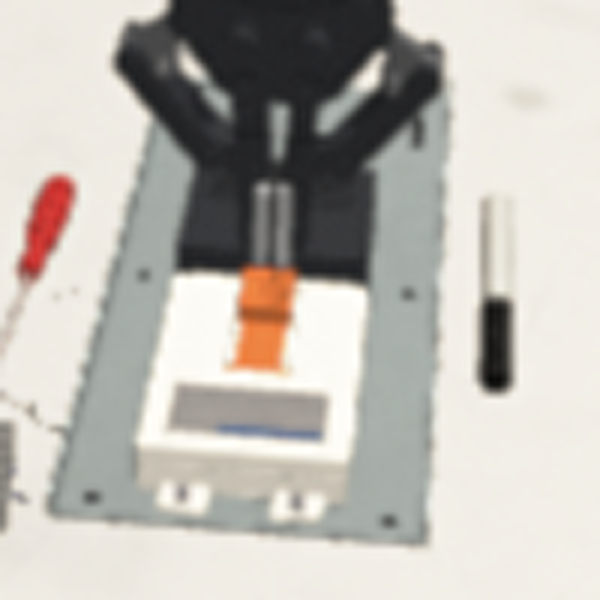

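Fingertips are centred on the tab in the side view: tips at crop (273,262), pad at (268,290). I'll shift 2 mm inward and go down until contact.

>>> step_arm(
  series=[
    {"jaw":0,"x":0.004,"y":-0.002,"z":0,"twist":0},
    {"jaw":0,"x":0.004,"y":0,"z":0,"twist":0},
    {"jaw":0,"x":0.003,"y":0,"z":0,"twist":0},
    {"jaw":0,"x":0,"y":0,"z":0,"twist":0},
    {"jaw":0,"x":0,"y":0,"z":0,"twist":0},
  ],
)

```text
clock: 4.6
tcp_pos: [530.2, -11.7, 35.2]
orientation: [-0.699, -0.106, 0.699, -0.106]
ft_force: [-0.0, 0.4, 0.5]
grip_width: 0.2
```

```bash
python3 -c "
from h import *
st()"
```

```text
t 4.60 tcp [530.2 -11.7  35.2] out -17.4 across -0.1 z 35.2 F out -0.39 ac 0.10 z 0.51 w 0.2
```

>>> step_arm(
  series=[
    {"jaw":0,"x":0.001,"y":0,"z":0,"twist":0},
    {"jaw":0,"x":0.001,"y":0,"z":0,"twist":0},
    {"jaw":0,"x":0,"y":0,"z":0,"twist":0},
  ],
)

```text
clock: 4.9
tcp_pos: [530.3, -11.7, 33.3]
orientation: [0.699, 0.106, -0.699, 0.106]
ft_force: [0.7, -0.0, 0.4]
grip_width: 0.0
```

```bash
python3 -c "
from h import *
st()"
```

```text
t 4.90 tcp [530.3 -11.7  33.3] out -17.4 across -0.0 z 33.3 F out 0.21 ac 0.64 z 0.45 w 0.0
```

>>> step_arm(
  series=[
    {"jaw":0,"x":0.001,"y":0,"z":0,"twist":0},
    {"jaw":0,"x":0.001,"y":0,"z":0,"twist":0},
    {"jaw":0,"x":0.001,"y":0,"z":0,"twist":0},
    {"jaw":0,"x":0,"y":0,"z":0,"twist":0},
  ],
)

```text
clock: 5.3
tcp_pos: [530.4, -11.8, 30.3]
orientation: [0.699, 0.106, -0.699, 0.106]
ft_force: [0.8, -1.1, 2.1]
grip_width: 0.1
```

>>> step_arm(
  series=[
    {"jaw":0,"x":0.001,"y":0,"z":0,"twist":0},
    {"jaw":0,"x":0.001,"y":0,"z":0,"twist":0},
    {"jaw":0,"x":0,"y":0,"z":0,"twist":0},
  ],
)

```text
clock: 5.6
tcp_pos: [530.4, -11.8, 28.3]
orientation: [0.699, 0.106, -0.699, 0.106]
ft_force: [0.4, -2.0, 3.1]
grip_width: -0.2
```

```bash
python3 -c "
from h import *
st()
c=cam('side');crop(c,240,165,340,265,6,'pics/s3.png')"
```

```text
t 5.60 tcp [530.4 -11.8  28.3] out -17.3 across 0.1 z 28.3 F out 2.03 ac -0.24 z 3.10 w -0.2
```

View pics/s3.png

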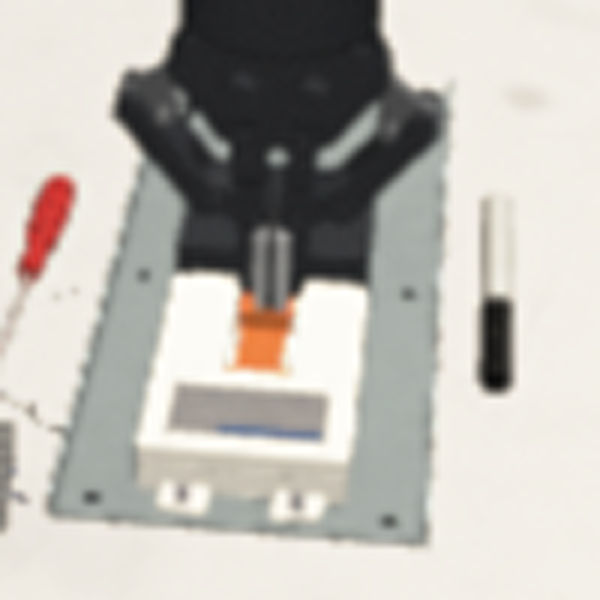

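The fingertips are on the pad (crop (270,300)), about 3 N at 28.3 mm, so about 4 mm sunk. I'll press a bit more.

>>> step_arm(
  series=[
    {"jaw":0,"x":0.0007,"y":0,"z":0,"twist":0},
    {"jaw":0,"x":0.0005,"y":0,"z":0,"twist":0},
    {"jaw":0,"x":0,"y":0,"z":0,"twist":0},
    {"jaw":0,"x":0,"y":0,"z":0,"twist":0},
  ],
)

```text
clock: 6.05
tcp_pos: [530.4, -11.8, 27.2]
orientation: [0.699, 0.106, -0.699, 0.106]
ft_force: [1.3, -2.9, 5.0]
grip_width: 0.1
```

```bash
python3 -c "
from h import *
for i in range(3): st(); cam('side')"
```

```text
t 6.05 tcp [530.4 -11.8  27.2] out -17.2 across 0.1 z 27.2 F out 3.12 ac 0.44 z 5.00 w 0.1
t 6.10 tcp [530.4 -11.8  27.2] out -17.2 across 0.1 z 27.2 F out 3.01 ac 0.45 z 5.45 w 0.2
t 6.15 tcp [530.4 -11.8  27.2] out -17.3 across 0.0 z 27.2 F out 3.53 ac 1.09 z 4.67 w 0.3
```

The tab is pressed nearly fully, at about 5 N. Now I'll slide slowly outward.

>>> step_arm(
  series=[
    {"jaw":0,"x":0,"y":0.001,"z":0,"twist":0},
    {"jaw":0,"x":0,"y":0.001,"z":0,"twist":0},
    {"jaw":0,"x":0,"y":0.001,"z":0,"twist":0},
    {"jaw":0,"x":0,"y":0,"z":0,"twist":0},
  ],
)

```text
clock: 6.6
tcp_pos: [531.0, -14.4, 27.0]
orientation: [-0.699, -0.106, 0.699, -0.106]
ft_force: [-1.0, 2.7, 4.0]
grip_width: -0.1
```

>>> step_arm(
  series=[
    {"jaw":0,"x":0,"y":0.001,"z":0,"twist":0},
    {"jaw":0,"x":0,"y":0.001,"z":0,"twist":0},
    {"jaw":0,"x":0,"y":0,"z":0,"twist":0},
  ],
)

```text
clock: 6.9
tcp_pos: [531.6, -16.6, 27.0]
orientation: [-0.699, -0.106, 0.699, -0.106]
ft_force: [-0.9, 2.0, 4.4]
grip_width: 0.0
```

>>> step_arm(
  series=[
    {"jaw":0,"x":0,"y":0.001,"z":0,"twist":0},
    {"jaw":0,"x":0,"y":0.001,"z":0,"twist":0},
    {"jaw":0,"x":0,"y":0,"z":0,"twist":0},
  ],
)

```text
clock: 7.2
tcp_pos: [532.3, -18.6, 27.1]
orientation: [-0.699, -0.106, 0.699, -0.106]
ft_force: [-0.2, 1.7, 3.0]
grip_width: 0.2
```

```bash
python3 -c "
from h import *
st(); c=cam('side');crop(c,240,165,340,265,6,'pics/s4.png')"
```

```text
t 7.20 tcp [532.3 -18.6  27.1] out -10.2 across -0.1 z 27.1 F out -1.69 ac 0.32 z 3.00 w 0.2
```

View pics/s4.png

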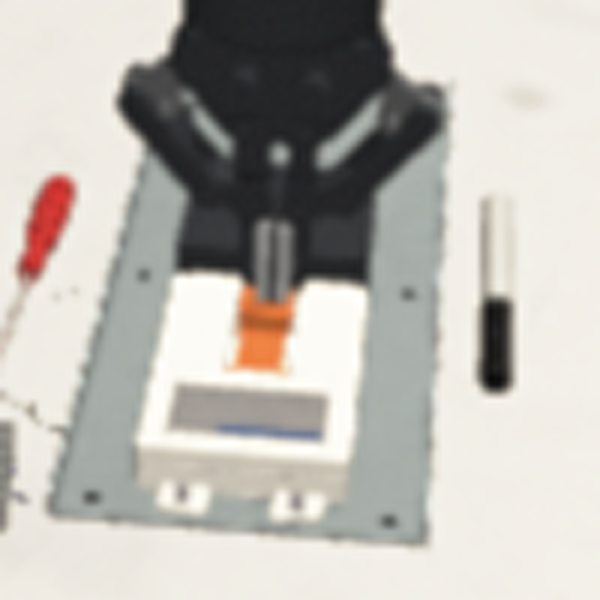

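>>> step_arm(
  series=[
    {"jaw":0,"x":0,"y":0.001,"z":0,"twist":0},
    {"jaw":0,"x":0,"y":0.001,"z":0,"twist":0},
    {"jaw":0,"x":0,"y":0,"z":0,"twist":0},
  ],
)

```text
clock: 7.55
tcp_pos: [532.9, -20.4, 27.1]
orientation: [-0.699, -0.106, 0.699, -0.106]
ft_force: [-0.4, 2.8, 3.1]
grip_width: -0.3
```

>>> step_arm(
  series=[
    {"jaw":0,"x":0,"y":0.001,"z":0,"twist":0},
    {"jaw":0,"x":0,"y":0.001,"z":0,"twist":0},
    {"jaw":0,"x":0,"y":0,"z":0,"twist":0},
  ],
)

```text
clock: 7.85
tcp_pos: [533.5, -22.4, 27.1]
orientation: [-0.699, -0.106, 0.699, -0.106]
ft_force: [-1.3, 2.6, 2.4]
grip_width: -0.1
```

>>> step_arm(
  series=[
    {"jaw":0,"x":0,"y":0.001,"z":0,"twist":0},
    {"jaw":0,"x":0,"y":0.001,"z":0,"twist":0},
    {"jaw":0,"x":0,"y":0,"z":0,"twist":0},
  ],
)

```text
clock: 8.15
tcp_pos: [534.1, -24.3, 27.1]
orientation: [0.699, 0.106, -0.699, 0.106]
ft_force: [-0.0, 2.4, 2.4]
grip_width: -0.0
```

```bash
python3 -c "
from h import *
st(); c=cam('side');crop(c,240,165,340,265,6,'pics/s5.png')"
```

```text
t 8.15 tcp [534.1 -24.3  27.1] out -4.2 across -0.1 z 27.1 F out -2.29 ac 0.68 z 2.36 w -0.0
```

View pics/s5.png

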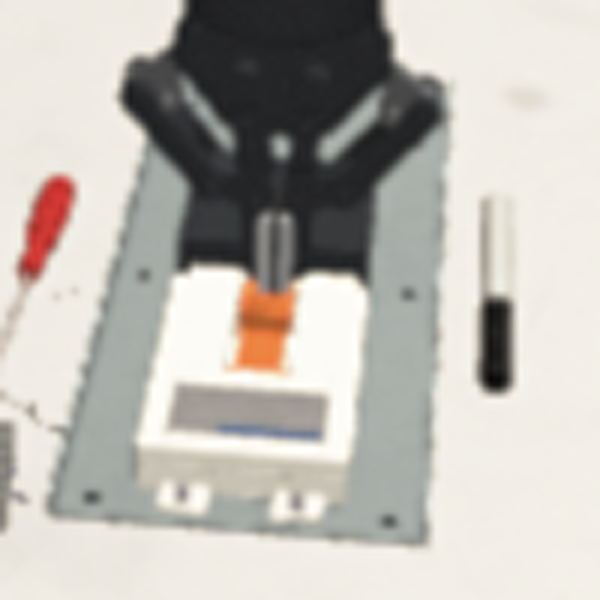

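The push force stays low (about 2.3 N), and the cover edge has receded from the white driver end (crop y about 268). The cover is unlocked and moving, so I'll continue.

>>> step_arm(
  series=[
    {"jaw":0,"x":0,"y":0.002,"z":0,"twist":0},
    {"jaw":0,"x":0,"y":0.002,"z":0,"twist":0},
    {"jaw":0,"x":0,"y":0.002,"z":0,"twist":0},
    {"jaw":0,"x":0,"y":0.002,"z":0,"twist":0},
    {"jaw":0,"x":0,"y":0.002,"z":0,"twist":0},
    {"jaw":0,"x":0,"y":0.002,"z":0,"twist":0},
    {"jaw":0,"x":0,"y":0.002,"z":0,"twist":0},
    {"jaw":0,"x":0,"y":0.002,"z":0,"twist":0},
    {"jaw":0,"x":0,"y":0.002,"z":0,"twist":0},
    {"jaw":0,"x":0,"y":0.002,"z":0,"twist":0},
  ],
)

```text
clock: 9.2
tcp_pos: [540.0, -43.4, 27.1]
orientation: [-0.699, -0.106, 0.699, -0.106]
ft_force: [-1.4, 1.5, 2.9]
grip_width: 0.0
```

```bash
python3 -c "
from h import *
st(); c=cam('side');crop(c,240,165,340,265,6,'pics/s6.png')"
```

```text
t 9.20 tcp [540.  -43.4  27.1] out 15.8 across -0.1 z 27.1 F out -1.86 ac -0.87 z 2.90 w 0.0
```

View pics/s6.png

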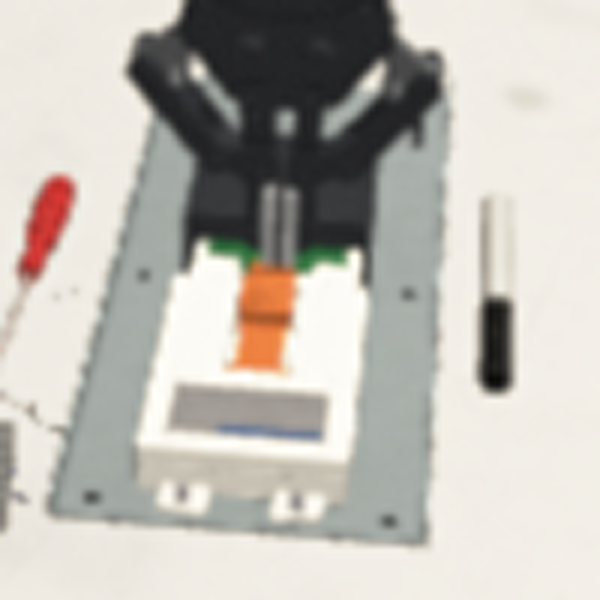

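The cover is travelling straight, with the green terminal block appearing at crop (235,250) and (325,260). I'll continue.

>>> step_arm(
  series=[
    {"jaw":0,"x":0,"y":0.002,"z":0,"twist":0},
    {"jaw":0,"x":0,"y":0.002,"z":0,"twist":0},
    {"jaw":0,"x":0,"y":0.002,"z":0,"twist":0},
    {"jaw":0,"x":0,"y":0.002,"z":0,"twist":0},
    {"jaw":0,"x":0,"y":0.002,"z":0,"twist":0},
    {"jaw":0,"x":0,"y":0.002,"z":0,"twist":0},
    {"jaw":0,"x":0,"y":0.002,"z":0,"twist":0},
    {"jaw":0,"x":0,"y":0.002,"z":0,"twist":0},
    {"jaw":0,"x":0,"y":0.002,"z":0,"twist":0},
    {"jaw":0,"x":0,"y":0.002,"z":0,"twist":0},
    {"jaw":0,"x":0,"y":0.002,"z":0,"twist":0},
    {"jaw":0,"x":0,"y":0.002,"z":0,"twist":0},
  ],
)

```text
clock: 10.45
tcp_pos: [547.1, -66.4, 27.0]
orientation: [-0.699, -0.106, 0.699, -0.106]
ft_force: [-0.9, 1.8, -0.2]
grip_width: -0.1
```

>>> step_arm(
  series=[
    {"jaw":0,"x":0,"y":0.002,"z":0,"twist":0},
    {"jaw":0,"x":0,"y":0.002,"z":0,"twist":0},
    {"jaw":0,"x":0,"y":0.002,"z":0,"twist":0},
    {"jaw":0,"x":0,"y":0.002,"z":0,"twist":0},
    {"jaw":0,"x":0,"y":0.002,"z":0,"twist":0},
    {"jaw":0,"x":0,"y":0.002,"z":0,"twist":0},
    {"jaw":0,"x":0,"y":0.002,"z":0,"twist":0},
    {"jaw":0,"x":0,"y":0.002,"z":0,"twist":0},
    {"jaw":0,"x":0,"y":0.002,"z":0,"twist":0},
    {"jaw":0,"x":0,"y":0.002,"z":0,"twist":0},
    {"jaw":0,"x":0,"y":0.002,"z":0,"twist":0},
    {"jaw":0,"x":0,"y":0.002,"z":0,"twist":0},
  ],
)

```text
clock: 11.65
tcp_pos: [554.2, -89.3, 27.1]
orientation: [-0.699, -0.106, 0.699, -0.106]
ft_force: [-0.2, 0.3, -0.2]
grip_width: -0.0
```

```bash
python3 -c "
from h import *
st(); c=cam('side');crop(c,240,165,340,265,6,'pics/s7.png');c=cam('top');crop(c,230,130,420,260,4,'pics/t7.png')"
```

```text
t 11.65 tcp [554.2 -89.3  27.1] out 63.8 across 0.1 z 27.1 F out -0.36 ac -0.07 z -0.22 w -0.0
```

View pics/s7.png

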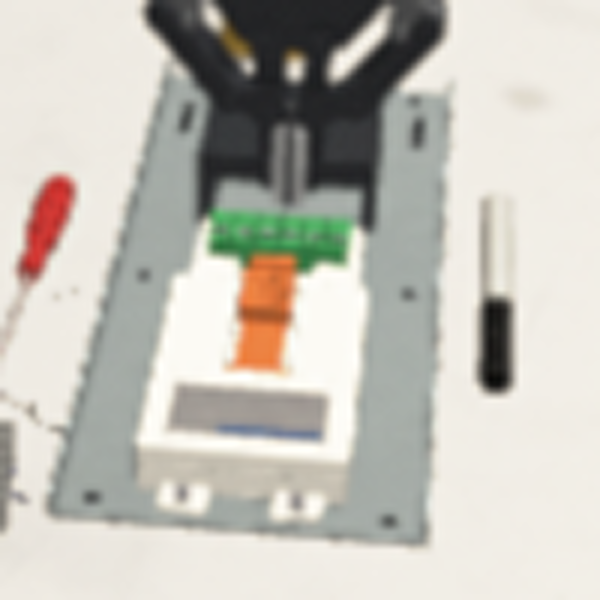

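View pics/t7.png

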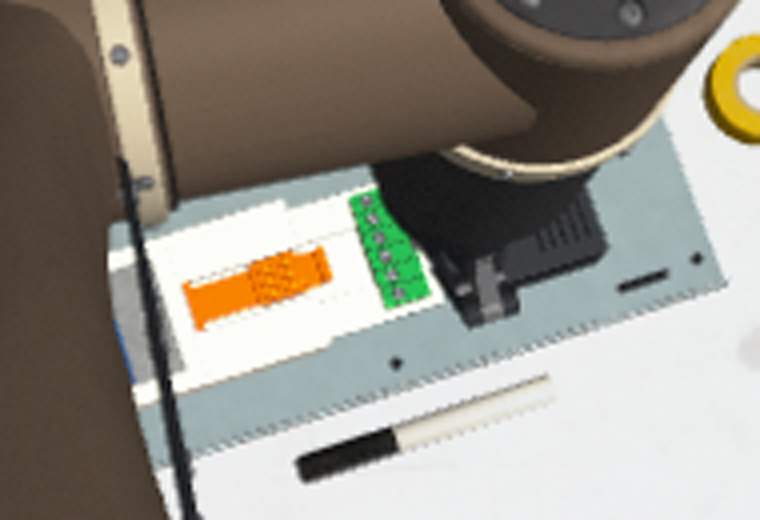

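The cover's outer near corner is now at top crop (606,243). The sidewalls are just leaving the rails. Computing its travel.

```bash
python3 -c "
from h import *
t=cam('top')
q=plane(t,np.array([[606.5,243.5],[465.5,292.5]])/4-.375+[230,130],39)
print(q, (q-O)@u,(q-O)@w)"
```

```text
[[ 543.44591197 -175.43584391   39.        ]
 [ 519.76234951 -104.85233309   39.        ]] [143.01774648  68.59169642] [-35.49108978 -37.41623975]
```

The travel is about 74 mm, so the cover is at about -110 mm. I'll push 28 mm more, easing at the end.

>>> step_arm(
  series=[
    {"jaw":0,"x":0,"y":0.002,"z":0,"twist":0},
    {"jaw":0,"x":0,"y":0.002,"z":0,"twist":0},
    {"jaw":0,"x":0,"y":0.002,"z":0,"twist":0},
    {"jaw":0,"x":0,"y":0.002,"z":0,"twist":0},
    {"jaw":0,"x":0,"y":0.002,"z":0,"twist":0},
    {"jaw":0,"x":0,"y":0.002,"z":0,"twist":0},
    {"jaw":0,"x":0,"y":0.002,"z":0,"twist":0},
    {"jaw":0,"x":0,"y":0.002,"z":0,"twist":0},
    {"jaw":0,"x":0,"y":0.002,"z":0,"twist":0},
    {"jaw":0,"x":0,"y":0.002,"z":0,"twist":0},
    {"jaw":0,"x":0,"y":0.002,"z":0,"twist":0},
    {"jaw":0,"x":0,"y":0.002,"z":0,"twist":0},
    {"jaw":0,"x":0,"y":0.002,"z":0,"twist":0},
    {"jaw":0,"x":0,"y":0.001,"z":0,"twist":0},
    {"jaw":0,"x":0,"y":0.001,"z":0,"twist":0},
    {"jaw":0,"x":0,"y":0,"z":0,"twist":0},
    {"jaw":0,"x":0,"y":-0.003,"z":0,"twist":0},
    {"jaw":0,"x":0,"y":-0.004,"z":0,"twist":0},
    {"jaw":0,"x":0,"y":0,"z":0,"twist":0},
  ],
)

```text
clock: 13.7
tcp_pos: [560.1, -108.8, 27.0]
orientation: [-0.699, -0.106, 0.699, -0.106]
ft_force: [-0.0, 0.1, -0.2]
grip_width: 0.2
```

```bash
python3 -c "
from h import *
st(); c=cam('side');crop(c,240,165,340,265,6,'pics/s8.png')"
```

```text
t 13.70 tcp [ 560.1 -108.8   27. ] out 84.2 across 0.0 z 27.0 F out -0.07 ac -0.02 z -0.21 w 0.2
```

View pics/s8.png

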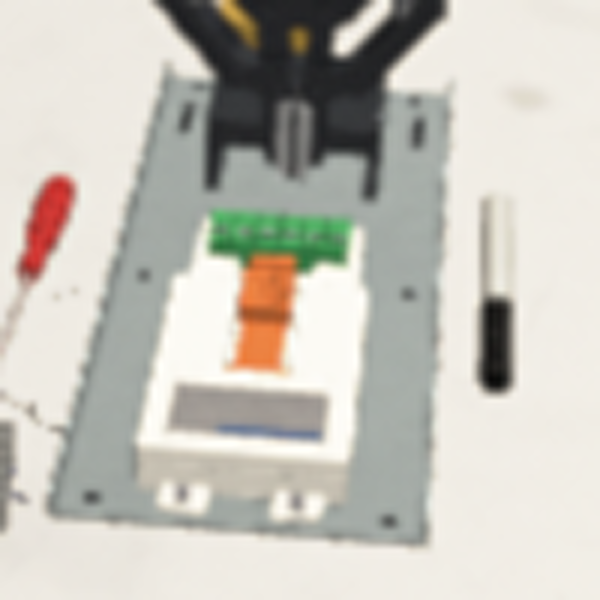

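Fingers are off the face and the cover is clear of the seat. Now I'll go straight up, then aside towards the driver for a look.

>>> step_arm(
  series=[
    {"jaw":0,"x":-0.01,"y":0,"z":0,"twist":0},
    {"jaw":0,"x":-0.02,"y":0,"z":0,"twist":0},
    {"jaw":0,"x":-0.03,"y":0,"z":0,"twist":0},
    {"jaw":0,"x":-0.03,"y":0,"z":0,"twist":0},
    {"jaw":0,"x":-0.03,"y":0,"z":0,"twist":0},
    {"jaw":0,"x":-0.02,"y":-0.03,"z":0,"twist":0},
    {"jaw":0,"x":0,"y":-0.04,"z":0,"twist":0},
    {"jaw":0,"x":0,"y":-0.04,"z":0,"twist":0},
    {"jaw":0,"x":0,"y":-0.04,"z":0,"twist":0},
    {"jaw":0,"x":0,"y":-0.04,"z":0,"twist":0},
    {"jaw":0,"x":0,"y":0,"z":0,"twist":0},
    {"jaw":0,"x":0,"y":0,"z":0,"twist":0},
  ],
)

```text
clock: 14.95
tcp_pos: [504.1, 73.2, 168.0]
orientation: [0.699, 0.107, -0.699, 0.106]
ft_force: [-0.1, -0.4, 0.4]
grip_width: 0.1
```

```bash
python3 -c "
from h import *
st(); c=cam('side');crop(c,240,165,340,265,6,'pics/s9.png');c=cam('top');crop(c,230,130,420,260,4,'pics/t9.png')"
```

```text
t 14.95 tcp [504.1  73.2 168. ] out -106.2 across -0.1 z 168.0 F out 0.36 ac -0.18 z 0.41 w 0.1
```

View pics/s9.png

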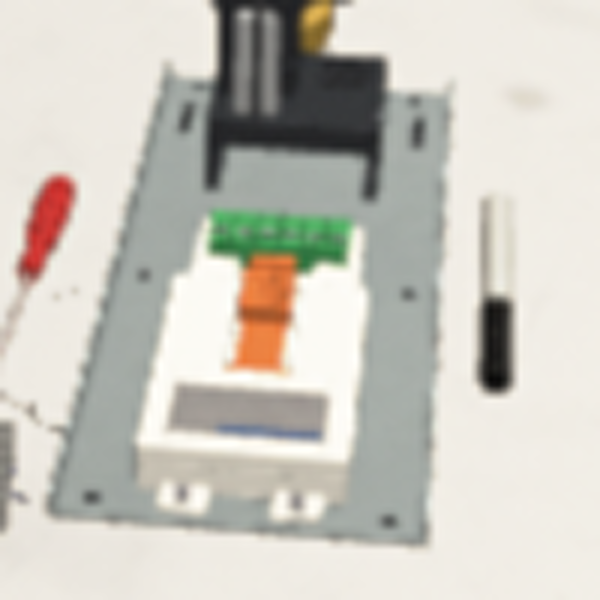

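View pics/t9.png

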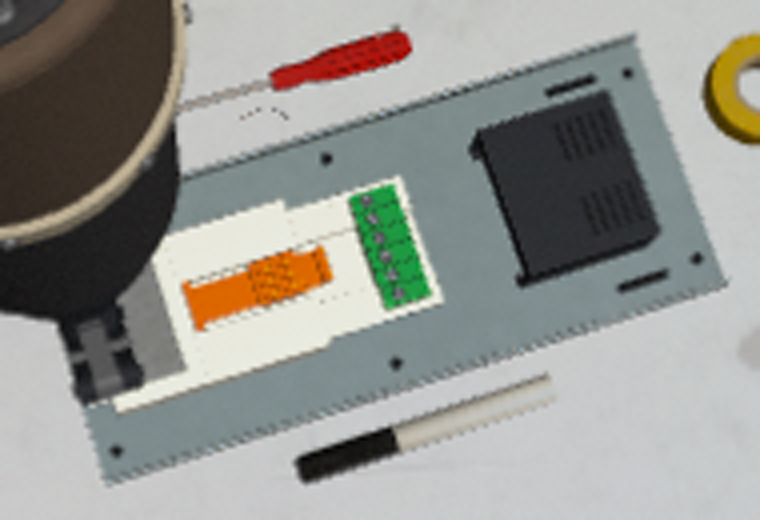

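```bash
python3 -c "
from h import *
t=cam('top')
q=plane(t,np.array([[478,128],[609,92],[658,232],[523,279]])/4-.375+[230,130],39)
print(((q-O)@u).round(1),((q-O)@w).round(1), 'centre',((q.mean(0)-O)@u).round(1))
print(np.array(ctrl.read_state()['dq']).round(4))"
```

```text
[101.9 170.8 169.4  97.7] [ 39.4  37.1 -37.8 -39.7] centre 135.0
[-0.0097  0.0046 -0.0001 -0.0009  0.003  -0.0013]
```

The cover centre is about 135–138 mm outward (window 110–172), square on the tray. The tab is back up and the other things are where they were.

```bash
python3 -c "
from h import *
print(ctrl.hand_in()); st()"
```

```text
the job is handed in; nothing more can be done
None
the job is handed in; nothing more can be done
```

The terminal cover is off the driver and standing on the tray, and I handed the job in at about 15 s of the 38 s allowed. `hand_in` gave no verdict.

**What I did:** With the fingers shut, I pressed the orange tab to 27 mm above the bench, at about 5 N. Keeping it pressed, I slid outward onto the cover's inner face and pushed the cover about 102 mm. I then backed off 7 mm and lifted clear. The push read only about 2–3 N, so the cover was never forced while locked.

**Last checks:**
- **Cover position:** the top view put its centre at about 135 mm outward; the finger position implied about 138 mm. The allowed window is 110–172 mm.
- **Cover attitude:** it looked square and flat in both views and did not appear tipped. I did not measure its height or tilt directly.
- **Tab:** its pad looked raised again. I judged this by eye, because the tab angle cannot be read.
- **Things lying around:** the marker looked unmoved in the last pictures. The screwdriver and tape looked unmoved where visible, as each was partly hidden. The heat sink was mostly out of view; the tool never went near it.
- **Robot:** it was clear of everything and the wrist force was near zero.

**What disagreed:** The two cameras' rays missed each other by 1–6 mm. Triangulated pad heights came out at 25–32 mm against the 32.5 mm in the text, so I pressed by force and tool height, not by that measurement. Three early move calls were refused, apparently because not every row had all its values, and nothing moved then.

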